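# Mount an empty bobbin on the coil winder

## Task

Put the empty white bobbin on the spindle of the coil winder: with the spindle inside its bore, turn the bobbin under light pressure until the slots under its foot drop over the drive bar and it sits fully home, forcing nothing. Then let go of it and swing the keeper arm fully shut over its top, and leave the other things on the bench where they are.

Things in the scene. Friction and masses are not known exactly. Their poses are not given: they have to be found in the camera images.
- bobbin: The empty bobbin: white plastic coil former without wire, 60 mm tall, 90 g, upright on the bench (its twin full of copper wire stays put). Origin: centre of its underside, z up. From below: foot 50 mm wide, 8 mm high; flange 60 mm wide, 8 to 12 mm up; core 30 mm wide; flange 60 mm wide, 28 to 32 mm up; plain round boss 32 mm wide, 32 to 60 mm up. Bore of 18.5 mm right through.
- bobbin_boss (a point): Where the empty bobbin is gripped: on its axis, in the middle of the round boss (32 mm diameter, 28 mm high), 46 mm above its underside and 14 mm above the upper flange. Same axes as the bobbin.
- bobbin_foot (a point): Centre of the underside of the bobbin's foot. Two crossed drive slots, 9 mm wide, 8 mm deep, open downward, cut through the foot along the bobbin's own x and y axes, so that it fits over the drive bar in four positions, 90 degrees apart; in between, it rides on top of the bar.
- winder: The coil winder: grey box fixed to the bench, 130 x 184 mm, 44 mm high, display and controls at its front. Origin on the bench under the spindle's axis; z up, -x to its front, -y to the keeper's post; the box spans y -112 to +72 mm, x -65 to +65 mm. A wire eyelet stands at x +50, y +60 mm, 80 mm high.
- seat (a point): On the spindle's axis, in the plane of its steel seat plate (55 mm diameter), 52 mm above the bench; axes as the winder. Across the plate lies the drive bar, centred, 44 mm long, 6 mm wide, 7 mm high: a bobbin riding on the bar has its foot 7 mm above the seat, one that is home has its foot flat on the seat.
- spindle_tip (a point): Top of the upright spindle, 46 mm above the seat; 16 mm diameter, last 10 mm tapered to 9 mm. Spindle, bar and plate turn as one and may stand at any angle; this angle is not reported (this point's axes are the winder's). A brake of about 0.15 N m holds them: a bobbin turned while pressed on the bar with more than about 15 N takes them along.
- keeper (a joint): Angle of the keeper arm about its upright post: 0 = shut, its pad over the spindle's axis; 1.0 to 1.35 at the start = open, swung toward the winder's front; stop at 1.5. Opens counter-clockwise seen from above. About 0.06 N m of friction; it stays where it is left.
- keeper_pivot (a point): Axis of the keeper's upright post (16 mm diameter), at the underside of the arm, 118 mm above the bench, 88 mm from the spindle's axis on the winder's -y side.
- keeper_knob (a point): Middle of the black upright knob at the end of the keeper arm: 17 mm diameter, 27 mm tall, 144 mm above the bench, 88 mm from the post's axis, 19 mm above the top of the flat aluminium arm. The white pad under it (26 mm diameter, underside 114 mm above the bench) passes 2 mm above the top of a bobbin that is home and strikes the side of one that is not.
- wound_coil: Bystander: a finished coil, the same white bobbin full of copper wire, 60 mm diameter, 60 mm tall, upright; origin at the centre of its underside.
- tape_white: Bystander: roll of white tape lying flat, 80 x 84 x 19 mm; origin at the centre of its underside.
- cutters: Bystander: red-handled side cutters lying flat, 55 x 154 x 14 mm; origin at the centre of the underside.
- screwdriver: Bystander: red screwdriver lying flat, 26 x 204 x 25 mm; origin at the centre of the underside.
There are look-alikes about, which are no part of the job. Leave any purple or yellow look-alike of the bobbin alone. Of the things that look like the winder, the larger one is meant.

How it is judged:
By the outcome, as a careful person would: the job done as asked, in the order asked, and still so for the second after the job is handed in, with the robot touching nothing.
It also fails if it takes over 72 s, if anything falls off the work surface, if the arm or the gripper's body presses on something with over 40 N, if the wrist force passes 120 N, or if a joint passes its speed limit or range.

## Robot

A 7-joint arm with a two-finger parallel gripper is mounted at the origin on a cart in front of the work surface, level with it; the furniture and walls round the work are solid. World frame = base frame: x ahead of the robot, y to its left, z up, the work surface at z = 0. Lengths are in m, angles in rad, forces in N, time in s.
With the tool pointing down it reaches from about 0.425 to 0.925 m from the base axis. Payload 6.8 kg.
Tool frame: the origin (TCP) lies on the mounting face of the last link; the fingertips stand 182 mm ahead of it and the grasp point (between the pads) lies 163 mm ahead of it; z points along the fingers, y is the direction in which the jaws open and shut (so a half turn about z gives the same grasp; the last joint's range is limited). The gripper opens to 88 mm and grips with 3 to 60 N. Pads are 20 mm wide; open, the fingers measure 115 mm over their backs; the gripper's body (75 mm by 178 mm) begins 61 mm behind the grasp point.
Start: joints at [-0.108, 0.477, 0.022, 1.555, -0.011, 1.109, -0.083], TCP at [0.675, 0, 0.405] pointing down, gripper open.
Joint ranges: [-2.96, 2.96], [-0.34, 2.1], [-1.41, 1.46], [0.24, 2.44], [-1.37, 4.51], [0.17, 1.92], [-2.96, 2.96]. Speed limits (rad/s): [2.39, 2.39, 3.14, 3.14, 3.14, 3.14, 3.14].

## Interface

Orientations are given as a unit quaternion [x, y, z, w].
In Python, from bench import robot gives the robot as it stands.
- The arm moves only by the tool drive_tool, never from a script. Its argument "commands" is text: rows parted by semicolons, each of 7 numbers parted by spaces: the turn, a rotation vector about the tool's x, y, z in degrees, then the shift along the tool's x, y, z in m, then the opening, from 0 (shut) to 1 (fully open). A call has 1 to 12 rows; each row shifts and turns the commanded pose from where the row before left it, along the tool's axes as they then stand; what a row does not reach is not made up. A row lasts 1/12 s, in which the tool goes at most 41.7 mm and 7.16 degrees, less where a joint would pass 70% of its speed; a pose out of reach is approached as far as the arm can. A call with a gripper value outside its range is refused whole. The fingers move at their own pace and stop on an object; the grip force is fixed at half the most. Time passes only in rows, so rows that do not move let the fingers close. It gives the time, the measured TCP pose, the force and the opening at its end, in the units of the state.
- robot.sense(): the state, without advancing time (a new reading comes with each control period).
- robot.grab_frame(name): name is "scene" or "side" or "wrist"; returns a dict with "img" (480x640x3 uint8, red, green, blue), "fx", "fy", "cx", "cy" (pixels), "dist" ([k1, k2, p1, p2, k3] as OpenCV has them; the pictures are not rectified), "rvec" (rotation vector, rad) and "tvec" (3), from world to camera coordinates, as OpenCV has them. Camera axes: x right, y down, z forward; pixel columns grow to the right and rows downward; lengths in m; the calibration is good to about 2 mm. A picture is of the moment at which its call begins. There is no depth.
- robot.sign_off(): hands the job in, once; it reports no verdict.
Trained networks look in a picture, given as the dict that the camera call returned (one of the last four; its "shot" number tells which), for a name from the list of things; names that differ only in an ending like _2 or _b are one class to them, and where a whole thing is asked for, a point or a joint stands for the part that bears it (a point fixed in the world has none). Each returns a list of dicts, best first, with "confidence" (0 to 1); they miss things now and then, are a little off and sometimes report something else, mostly with a low value. They report only what shows in the picture. A call takes as long as a camera call. They do not tell look-alikes from the thing itself.
- robot.boxes_of(picture, label): "bbox" ([left, top, right, bottom] in pixels, round what is visible of it).
- robot.regions_of(picture, label): "region" (480x640 bool, what is visible of it) and "bbox" ([left, top, right, bottom] in pixels, round what is visible of it).
The state is a dict: "time": time; "qpos": joint angles; "joint_velocities": joint speeds; "joint_torque": joint torques, N m; "tcp_pos": TCP position; "tcp_rot": TCP orientation; "ft_force": force on the tool from outside, world axes, zero at the start; "wrist_torque": the same for the moment, N m; "gripper_width": finger opening in m.
Only numpy, scipy, OpenCV 4.12 (cv2) and the standard library are available. Lean on these libraries where they do the work, as an engineer would, in place of code of your own. Each camera call takes 0.05 s, during which the arm holds its last target.

## Working session

There is one attempt and no reset: what is moved stays moved. The work goes in short steps, Python scripts to look and compute and a tool call to move; the robot and the scene stay as the last step left them, time stands still between calls to the robot, and variables do not carry over. Pictures are saved under pics/ and viewed, and the job is handed in when it is done.

Besides the shell and the picture viewer there is one more tool, called after "Call:" as name(argument=value, ...), one argument or row to a line, values as JSON. drive_tool: Moves the arm, as the interface text tells. Its arguments: {"type":"object","properties":{"commands":{"type":"string"}},"required":["commands"]}

```bash
ls; mkdir -p pics
python3 - <<'E'
from bench import robot
import cv2
for n in ["scene","side","wrist"]:
    f=robot.grab_frame(n); cv2.imwrite(f"pics/a_{n}.png",f["img"][:,:,::-1])
    print(n,f["fx"],f["dist"],f["rvec"],f["tvec"])
    for l in ["bobbin","winder","wound_coil","keeper_knob"]:
        print(l,[(([int(v) for v in b["bbox"]]),round(b["confidence"],2)) for b in robot.boxes_of(f,l)])
print(robot.sense())
E
```

```text
pics
scene 495.56482361621 [-1.62678036e-05  0.00000000e+00  0.00000000e+00  0.00000000e+00
  0.00000000e+00] [ 1.95721323 -0.78115747  0.48188994] [-0.39331394  0.23476553  0.89074735]
bobbin [([226, 220, 252, 243], 0.96), ([180, 219, 201, 248], 0.71), ([219, 241, 240, 275], 0.6)]
winder [([337, 239, 433, 311], 0.85), ([261, 252, 322, 314], 0.8)]
wound_coil [([261, 234, 284, 261], 0.7)]
keeper_knob [([285, 250, 311, 277], 0.75), ([369, 240, 421, 262], 0.6)]
side 464.85045303671166 [-0.00767164  0.          0.          0.          0.        ] [ 2.04418081 -0.32219861  0.19110731] [-0.48289117  0.12593587  1.26455705]
bobbin [([258, 225, 278, 248], 0.83), ([242, 208, 263, 227], 0.59), ([281, 208, 299, 228], 0.56)]
winder [([336, 241, 404, 303], 0.89), ([274, 237, 316, 284], 0.66)]
wound_coil [([294, 221, 311, 248], 0.87), ([279, 210, 300, 231], 0.63)]
keeper_knob [([344, 241, 384, 263], 0.88), ([289, 235, 300, 260], 0.55)]
wrist 343.8415124348199 [-0.00677239  0.          0.          0.          0.        ] [-2.88533163e+00 -1.44818379e-04  7.04063406e-05] [-0.67453547 -0.03028973  0.
[... 236 characters left out ...]
96932,  0.02238608,  1.55543865, -0.01146938,
        1.10928302, -0.08311852]), 'joint_velocities': array([-3.32880423e-04,  8.97780718e-05, -1.24764726e-03,  2.18029403e-03,
       -1.92580256e-03, -2.48265495e-04, -1.47106016e-03]), 'joint_torque': array([-3.04829246e-04, -5.82620537e+01,  1.53338313e+00, -2.72909153e+01,
       -5.42510685e-02,  1.00614209e-02, -1.27040028e-05]), 'tcp_pos': array([6.74998060e-01, 3.20360193e-05, 4.04667878e-01]), 'tcp_rot': array([7.07098034e-01, 7.07115528e-01, 9.24577656e-06, 1.23856200e-05]), 'ft_force': array([ 0.21381133,  0.2730513 , -0.65166048]), 'wrist_torque': array([-0.05157033,  0.06023083, -0.00526572]), 'gripper_width': 0.08767016607876614}
```

View pics/a_scene.png

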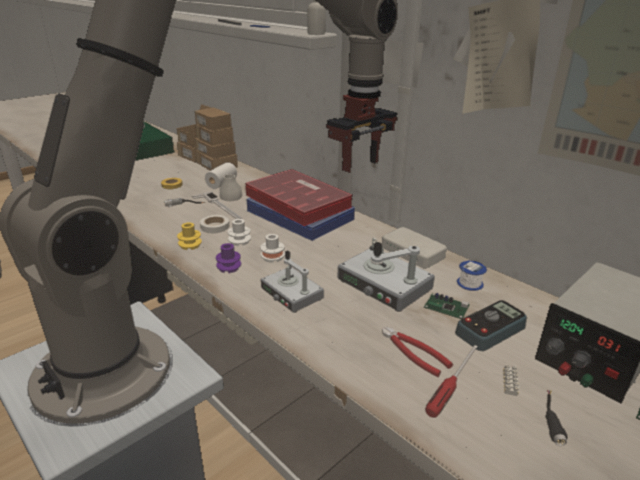

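View pics/a_side.png

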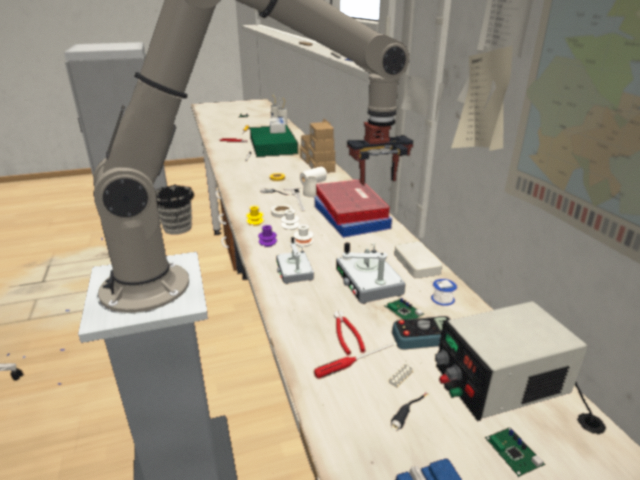

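View pics/a_wrist.png

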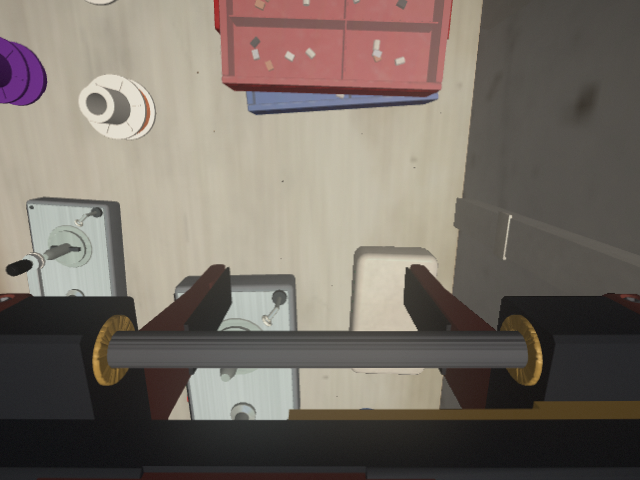

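```bash
cat > h.py <<'E'
import numpy as np, cv2
from bench import robot
def K(f): return np.array([[f["fx"],0,f["cx"]],[0,f["fy"],f["cy"]],[0,0,1.]])
def ray(f,p):
    u=cv2.undistortPoints(np.array([[p]],float),K(f),np.array(f["dist"]))[0,0]
    R=cv2.Rodrigues(np.array(f["rvec"],float))[0]; C=-R.T@np.array(f["tvec"])
    d=R.T@np.array([u[0],u[1],1]); return C,d/np.linalg.norm(d)
def atz(f,p,z):
    C,d=ray(f,p); return C+d*(z-C[2])/d[2]
def proj(f,P):
    return cv2.projectPoints(np.array(P,float).reshape(-1,3),np.array(f["rvec"],float),np.array(f["tvec"],float),K(f),np.array(f["dist"]))[0][:,0]
def crop(f,b,name,s=None):
    l,t,r,bb=b; im=f["img"][t:bb,l:r,::-1]; s=s or min(800/(r-l),600/(bb-t))
    cv2.imwrite(name,cv2.resize(im,None,fx=s,fy=s,interpolation=cv2.INTER_CUBIC)); return s
E
python3 - <<'E'
from h import *
f=robot.grab_frame("scene"); g=robot.grab_frame("side")
import pickle; pickle.dump((f,g),open("fg.pkl","wb"))
print(crop(f,(170,190,450,330),"pics/b1.png"),crop(g,(230,190,420,310),"pics/b2.png"))
for ff in (f,g):
    print(-cv2.Rodrigues(ff["rvec"])[0].T@ff["tvec"])
    rs=robot.regions_of(ff,"bobbin")
    for r in rs:
        b=r["bbox"]; cx=(b[0]+b[2])/2
        print(b,round(r["confidence"],2),ff["img"][r["region"]].mean(0).round(), atz(ff,(cx,(b[1]+b[3])/2),.025).round(3))
E
```

```text
2.857142857142857 4.2105263157894735
[-0.18818106 -0.74809788  0.63888887]
[227.1, 221.5, 251.1, 246.7] 0.81 [161. 154. 143.] [0.463 0.224 0.025]
[177.5, 220.5, 204.3, 249.3] 0.77 [161. 136.  69.] [0.367 0.305 0.025]
[218.8, 242.1, 241.5, 272.0] 0.6 [ 95.  67. 101.] [0.377 0.142 0.025]
[336.7, 237.6, 432.9, 311.6] 0.3 [124. 122. 117.] [ 0.592 -0.163  0.025]
[ 0.13668254 -1.15186232  0.70899883]
[282.4, 208.8, 299.1, 231.5] 0.8 [221. 217. 206.] [0.47  0.229 0.025]
[244.8, 207.0, 263.5, 228.4] 0.73 [224. 196.  28.] [0.356 0.286 0.025]
[257.3, 223.2, 277.2, 247.5] 0.6 [136.  84. 156.] [0.371 0.144 0.025]
```

View pics/b1.png

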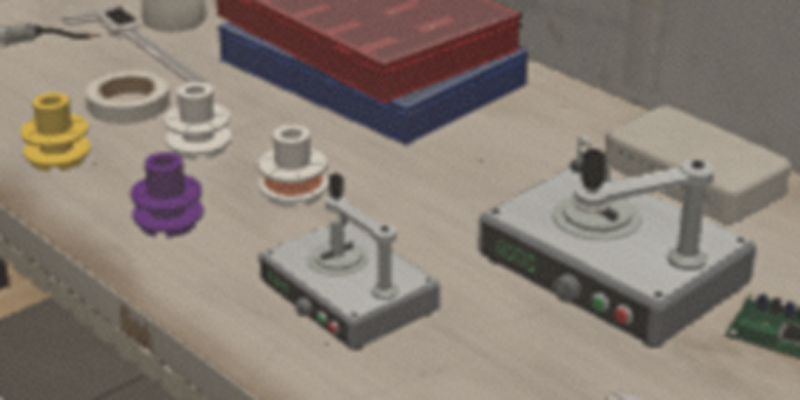

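View pics/b2.png

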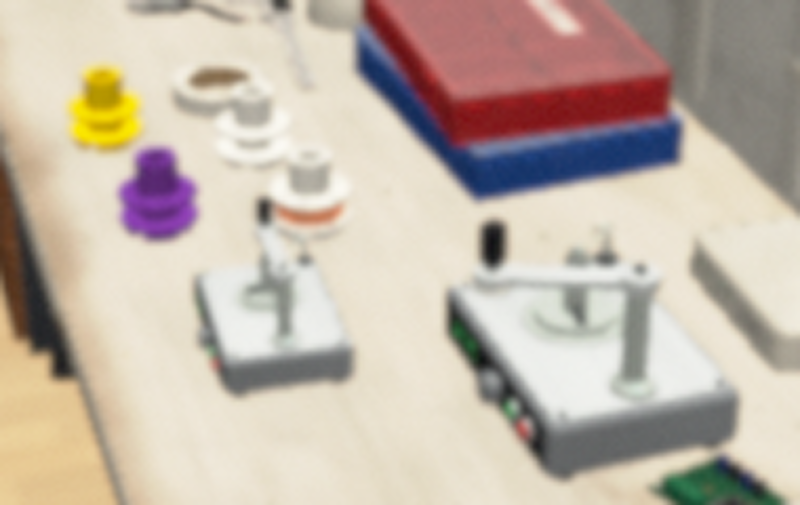

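Run:
```python
from h import *
import pickle
f,g=pickle.load(open("fg.pkl","rb"))
print(atz(f,(238.6,221.5),.06),atz(g,(290.3,211.9),.06))
R=cv2.Rodrigues(np.array([-2.88533163e+00,-1.44818379e-04,7.04063406e-05]))[0]
t=np.array([-0.67453547,-0.03028973,0.38843089]);print(-R.T@t, R.T@[0,0,1])
# spindle tip guesses / knob
for n,ff,ps in (("scene",f,{"knob":(170+594/2.857,190+168/2.857),"post":(170+697/2.857,190+165/2.857),"plate":(170+597/2.857,190+214/2.857)}),("side",g,{"knob":(230+493/4.21,190+245/4.21),"post":(230+642/4.21,190+270/4.21),"plate":(230+580/4.21,190+312/4.21)})):
    for k,z in (("knob",.144),("post",.127),("plate",.052)): print(n,k,atz(ff,ps[k],z).round(4))
```

```text
[0.46560794 0.22702581 0.06      ] [0.46701489 0.21952514 0.06      ]
[0.67455235 0.06921564 0.3833829 ] [-3.52843554e-05 -2.53465452e-01 -9.67344439e-01]
scene knob [ 0.5055 -0.205   0.144 ]
scene post [ 0.5889 -0.235   0.127 ]
scene plate [ 0.5794 -0.1538  0.052 ]
side knob [ 0.505  -0.2104  0.144 ]
side post [ 0.5896 -0.238   0.127 ]
side plate [ 0.5873 -0.1576  0.052 ]
```

Call:
drive_tool(
  commands="0 0 0 -0.03 -0.0115 0 1;0 0 0 -0.03 -0.0115 0 1;0 0 0 -0.03 -0.0115 0 1;0 0 0 -0.03 -0.0115 0 1;0 0 0 -0.03 -0.0115 0 1;0 0 0 -0.03 -0.0115 0 1;0 0 0 -0.03 -0.0115 0 1;0 0 0 -0.025 -0.0115 0 1;0 0 0 0 0 0 1;0 0 0 0 0 0 1",
)

```text
time: 1.78
tcp_pos: [0.5821, -0.2371, 0.4048]
tcp_rot: [0.709, 0.706, -0.0, 0.0]
ft_force: [-0.2, -0.3, -0.5]
gripper_width: 0.0878
```

Run:
```python
from h import *
import pickle
f=robot.grab_frame("wrist"); pickle.dump(f,open("w1.pkl","wb"))
cv2.imwrite("pics/c1.png",f["img"][:,:,::-1])
print(robot.sense()["tcp_pos"],-cv2.Rodrigues(f["rvec"])[0].T@f["tvec"])
```

```text
[ 0.58297984 -0.23509237  0.40475254] [ 0.58191305 -0.16787955  0.38355438]
```

View pics/c1.png

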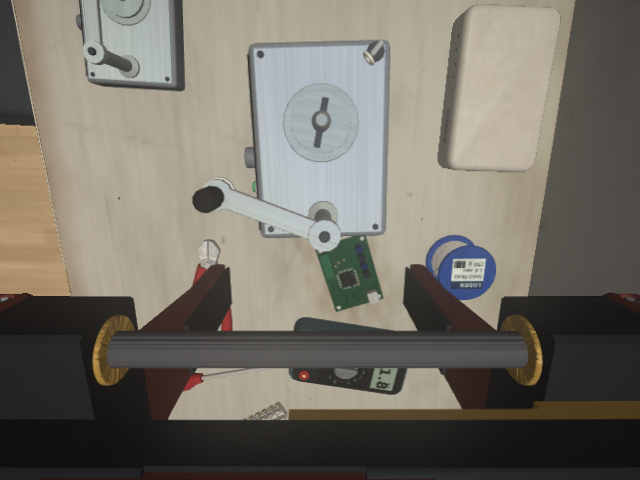

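Run:
```python
from h import *
import pickle
f=pickle.load(open("w1.pkl","rb"))
print(crop(f,(270,70,370,145+0),"pics/c2.png",8),crop(f,(180,30,400,260),"pics/c3.png",2.6))
```

```text
8 2.6
```

View pics/c2.png

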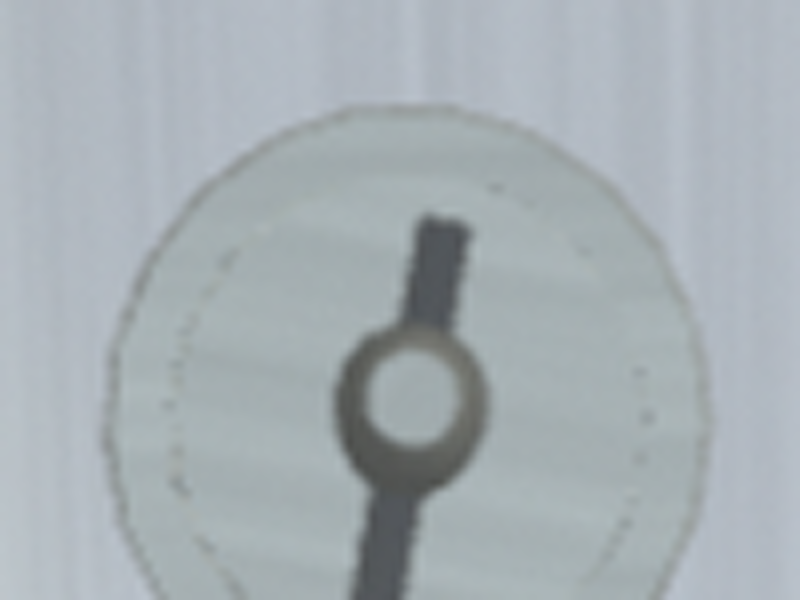

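View pics/c3.png

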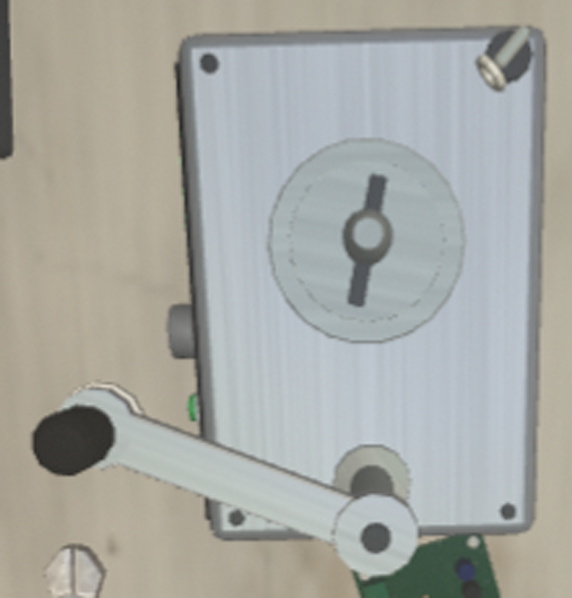

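Run:
```python
from h import *
import pickle
f=pickle.load(open("w1.pkl","rb"))
c3=lambda x,y:(180+x/2.6,30+y/2.6)
def a(p,z): return atz(f,p,z).round(4)
tip=a((321.6,119.75),.098); print("tip",tip,"disc",a(c3(366.5,240),.052))
e1,e2=a(c3(378.5,176),.059),a(c3(356.5,305),.059)
print("bar",e1,e2,"mid",(e1+e2)/2,np.linalg.norm(e1-e2),np.degrees(np.arctan2(*(e1-e2)[[1,0]])))
pv=a(c3(375,537),.128); kn=a(c3(68,440),.1575); print("pivot",pv,"knob",kn, np.linalg.norm((kn-pv)[:2]),np.linalg.norm((tip-pv)[:2]))
d=tip-pv; k=kn-pv; 
print("yaw",np.degrees(np.arctan2(d[1],d[0]))-90,"keeper",np.arctan2(k[1],k[0])-np.arctan2(d[1],d[0]))
s=[a(c3(*p),.044) for p in ((209,63),(236,518),(508,511))]; print(s, "left edge dir",np.degrees(np.arctan2(*(s[0]-s[1])[[1,0]]))-90)
```

```text
tip [ 0.5856 -0.149   0.098 ] disc [ 0.5856 -0.1482  0.052 ]
bar [ 0.5896 -0.1279  0.059 ] [ 0.582  -0.1705  0.059 ] mid [ 0.5858 -0.1492  0.059 ] 0.04327262414044243 79.88463867593276
pivot [ 0.5872 -0.2365  0.128 ] knob [ 0.5083 -0.2027  0.1575] 0.08583501616473321 0.0875146273488038
yaw 1.047577505792006 keeper 1.1477738392336851
[array([ 0.5313, -0.0892,  0.044 ]), array([ 0.5345, -0.2512,  0.044 ]), array([ 0.6408, -0.2488,  0.044 ])] left edge dir 1.131621319182699
```

Call:
drive_tool(
  commands="0 0 0 0.037 -0.0106 0.003 1;0 0 0 0.037 -0.0106 0.003 1;0 0 0 0.037 -0.0106 0.003 1;0 0 0 0.037 -0.0106 0.003 1;0 0 0 0.037 -0.0106 0.003 1;0 0 0 0.037 -0.0106 0.003 1;0 0 0 0.037 -0.0106 0.003 1;0 0 0 0.037 -0.0106 0.003 1;0 0 0 0.037 -0.0106 0.003 1;0 0 0 0.037 -0.0106 0.003 1;0 0 0 0.01 -0.011 0.003 1;0 0 0 0 0 0 1",
)

```text
time: 2.83
tcp_pos: [0.4633, 0.1506, 0.3713]
tcp_rot: [0.703, 0.711, -0.0, -0.001]
ft_force: [0.3, -1.0, -1.0]
gripper_width: 0.0876
```

Run:
```python
from h import *
import pickle
f=robot.grab_frame("wrist");f=robot.grab_frame("wrist"); pickle.dump(f,open("w2.pkl","wb"))
cv2.imwrite("pics/d1.png",f["img"][:,:,::-1])
s=robot.sense();print(s["tcp_pos"],s["qpos"])
print(proj(f,[.466,.223,.06]))
```

```text
[0.46558381 0.14645316 0.37175244] [-0.32218504  0.21401966 -0.12597494  2.02017092  0.03370357  0.90922383
 -0.46231787]
[[320.21283455 137.78527352]]
```

View pics/d1.png

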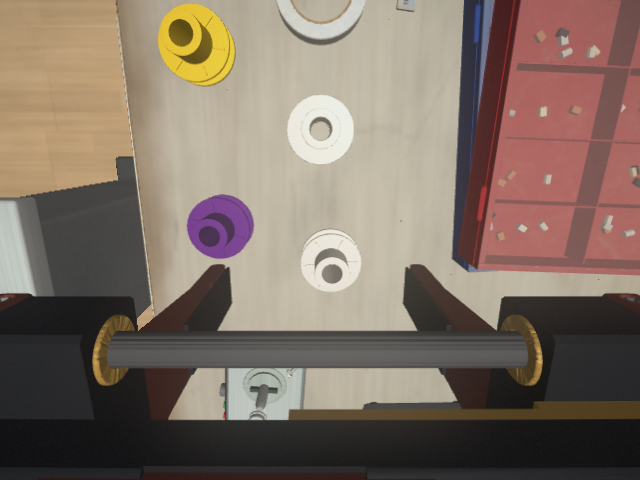

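Run:
```python
from h import *
import pickle
f=pickle.load(open("w2.pkl","rb"))
im=f["img"][90:170,280:360,::-1]; g=cv2.cvtColor(im,cv2.COLOR_BGR2GRAY)
g=cv2.createCLAHE(4,(4,4)).apply(cv2.resize(g,None,fx=7,fy=7,interpolation=cv2.INTER_CUBIC))
cv2.imwrite("pics/d2.png",g)
F,G=pickle.load(open("fg.pkl","rb"))
crop(F,(215,205,265,255),"pics/d3.png",10)
```

```text
(no output)
```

View pics/d2.png

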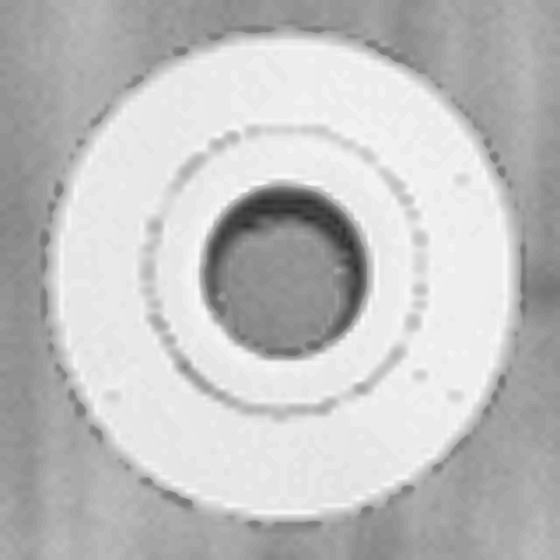

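View pics/d3.png

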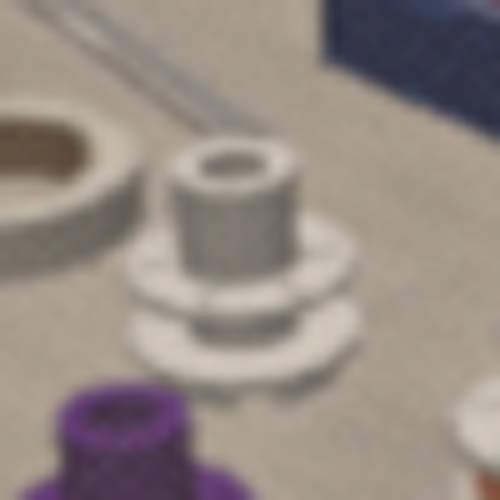

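Run:
```python
from h import *
import pickle
f=pickle.load(open("w2.pkl","rb"))
print(atz(f,(320.9,128.6),.06),atz(f,(320.5,129.4),.032))
s=robot.sense();print(s["tcp_pos"],s["tcp_rot"])
```

```text
[0.46648737 0.23015751 0.06      ] [0.46641078 0.23070278 0.032     ]
[0.46558381 0.14645316 0.37175244] [ 7.05795433e-01  7.08415699e-01  6.28326945e-05 -2.91650569e-05]
```

Call:
drive_tool(
  commands="0 0 0 0.021 0 0.015 1;0 0 0 0.021 0 0.015 1;0 0 0 0.021 0.001 0.015 1;0 0 0 0.0205 0 0.015 1;0 0 0 0 0 0.014 1;0 0 0 0 0 0.02 1;0 0 0 0 0 0.02 1;0 0 0 0 0 0.02 1;0 0 0 0 0 0.01 1;0 0 0 0 0 0.005 1;0 0 0 0 0 0.005 1;0 0 0 0 0 0 1",
)

```text
time: 3.93
tcp_pos: [0.4674, 0.2283, 0.2175]
tcp_rot: [0.707, 0.707, -0.0, 0.0]
ft_force: [0.5, 0.4, 0.2]
gripper_width: 0.0875
```

Run:
```python
from h import *
import pickle
f=robot.grab_frame("wrist");f=robot.grab_frame("wrist"); pickle.dump(f,open("w3.pkl","wb"))
cv2.imwrite("pics/e1.png",f["img"][:,:,::-1])
s=robot.sense();print(s["tcp_pos"],s["tcp_rot"],s["ft_force"])
```

```text
[0.46747059 0.22857471 0.21837545] [7.07217705e-01 7.06995557e-01 6.01554177e-04 1.94381057e-04] [-0.61459621  0.10060032  0.05080177]
```

View pics/e1.png

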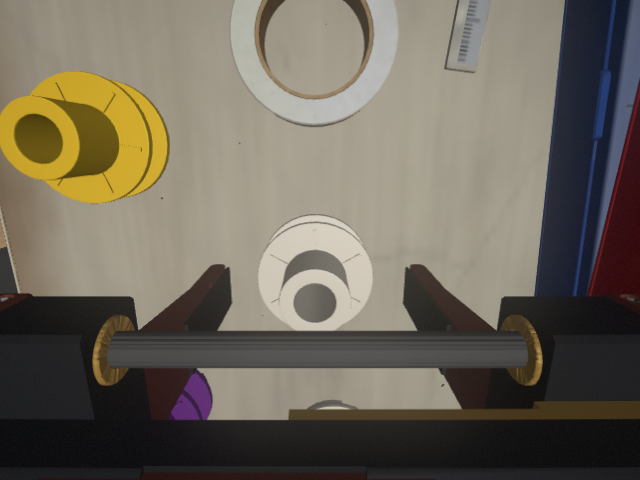

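Run:
```python
from h import *
import pickle
f=pickle.load(open("w3.pkl","rb"))
print(atz(f,(315,302),.06))
print(crop(f,(255,205,385,335),"pics/e2.png",4.6))
```

```text
[0.4662132  0.23165152 0.06      ]
4.6
```

View pics/e2.png

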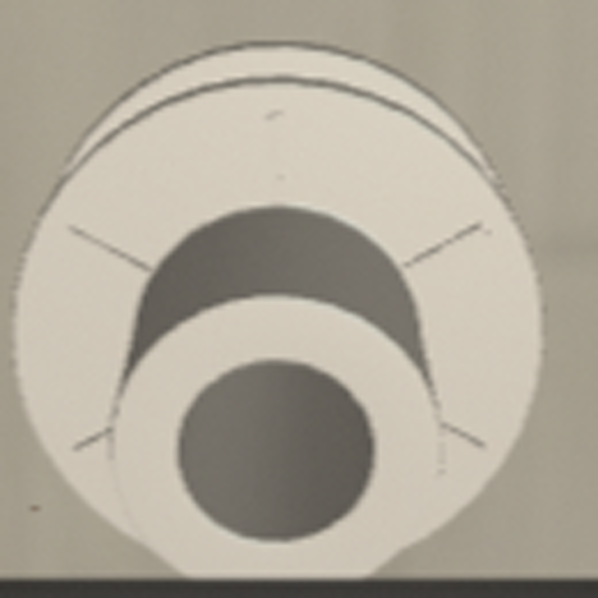

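Call:
drive_tool(
  commands="0 0 0 0.002 -0.001 0 1;0 0 0 0 0 0 0;0 0 0 0 0 0 0;0 0 0 0 0 0 0;0 0 0 0 0 0 0;0 0 0 0 0 0 0;0 0 0 0 0 0 0;0 0 0 0 0 0 0;0 0 0 0 0 0 0;0 0 0 0 0 0 0",
)

```text
time: 4.87
tcp_pos: [0.4661, 0.2305, 0.2177]
tcp_rot: [0.707, 0.707, 0.0, 0.0]
ft_force: [-0.2, 0.2, -0.7]
gripper_width: 0.0316
```

Call:
drive_tool(
  commands="0 0 0 0 0 -0.01 0;0 0 0 0 0 -0.03 0;0 0 0 0 0 -0.03 0;0 0 0 0 0 -0.03 0;0 0 0 0 0 -0.03 0;0 0 0 0 0 -0.03 0;0 0 0 0 0 0 0;0 0 0 0 0 0 0",
)

```text
time: 5.53
tcp_pos: [0.4662, 0.2306, 0.3798]
tcp_rot: [0.707, 0.707, 0.002, 0.001]
ft_force: [-0.9, -0.2, -0.6]
gripper_width: 0.0314
```

Call:
drive_tool(
  commands="0 0 0 -0.03 0.01 0 0;0 0 0 -0.033 0.0105 0 0;0 0 0 -0.033 0.0105 0 0;0 0 0 -0.033 0.0105 0 0;0 0 0 -0.033 0.0105 0 0;0 0 0 -0.033 0.0105 0 0;0 0 0 -0.033 0.0105 0 0;0 0 0 -0.033 0.0105 0 0;0 0 0 -0.033 0.0105 0 0;0 0 0 -0.033 0.0105 0 0;0 0 0 -0.033 0.01 0 0;0 0 0 -0.019 0.005 0 0",
)

```text
time: 6.53
tcp_pos: [0.5852, -0.1528, 0.376]
tcp_rot: [0.708, 0.706, -0.002, -0.0]
ft_force: [-0.3, -0.3, -0.1]
gripper_width: 0.0313
```

Call:
drive_tool(
  commands="0 0 0 0 0 0 0;0 0 0 0 0 0 0;0 0 0 0 0 0 0",
)

```text
time: 6.78
tcp_pos: [0.5851, -0.1473, 0.3764]
tcp_rot: [0.707, 0.707, -0.0, -0.001]
ft_force: [-0.4, 0.0, -1.0]
gripper_width: 0.0313
```

Run:
```python
from h import *
import pickle
for n in ("wrist","scene","side"):
    f=robot.grab_frame(n); pickle.dump(f,open(f"x_{n}.pkl","wb"))
    if n=="wrist": cv2.imwrite("pics/g_wrist.png",f["img"][:,:,::-1])
    else:
        p=proj(f,[.586,-.149,.13])[0].astype(int); print(p); crop(f,(p[0]-70,p[1]-60,p[0]+70,p[1]+60),f"pics/g_{n}.png",5)
s=robot.sense();print(s["tcp_pos"],s["tcp_rot"],s["ft_force"],s["wrist_torque"],s["gripper_width"],s["qpos"])
```

```text
[381 232]
[367 237]
[ 0.58537871 -0.14677005  0.37729625] [ 7.06236966e-01  7.07975303e-01  6.77639763e-06 -5.64096500e-04] [-0.4528226   0.02731     0.01653406] [ 0.02886368 -0.01655008 -0.02629334] 0.03129927935430447 [ 0.11419503  0.38654128  0.03664373  1.7630956  -0.01729961  0.99315828
  0.16005547]
```

View pics/g_wrist.png

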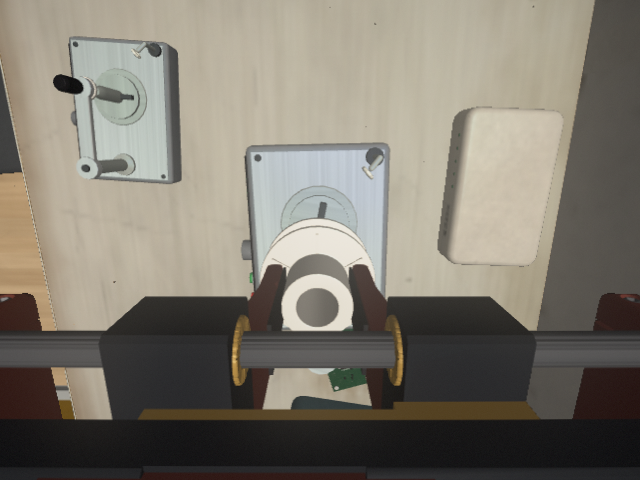

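View pics/g_scene.png

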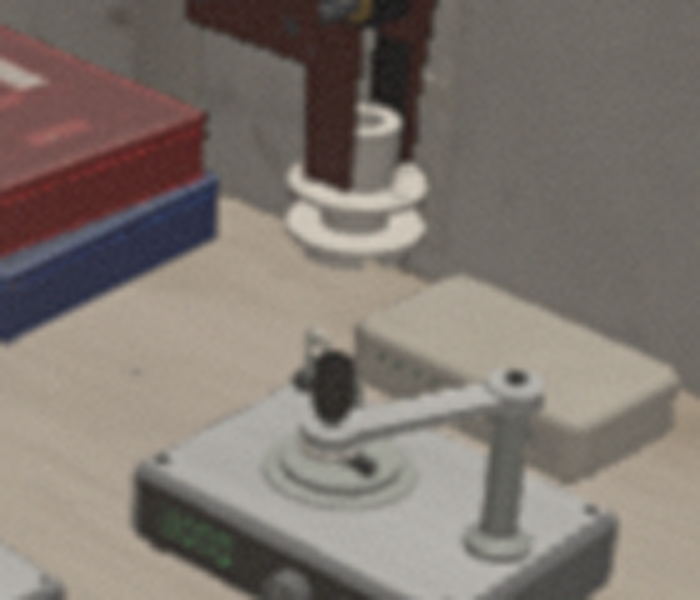

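View pics/g_side.png

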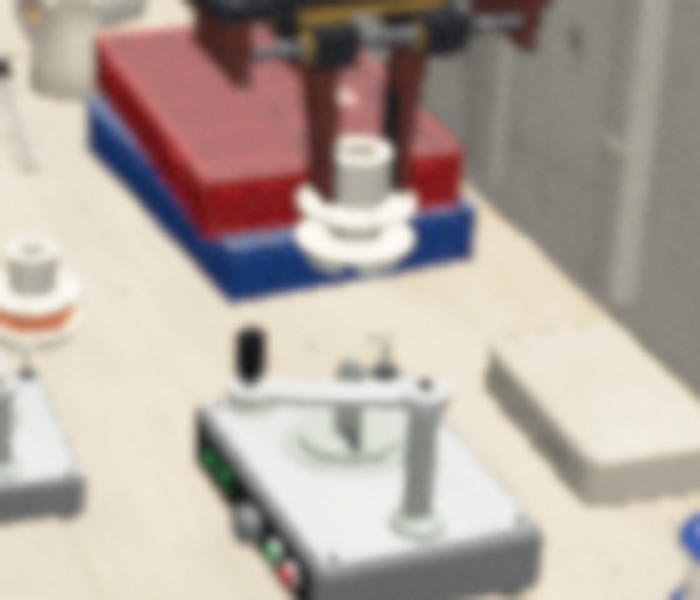

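Run:
```python
from h import *
import pickle
f=pickle.load(open("x_wrist.pkl","rb"))
crop(f,(260,260,380,340),"pics/g4.png",6)
g=pickle.load(open("w3.pkl","rb"))
print(atz(f,(317,307),.2195), proj(f,[.5854,-.1468,.2195]))
```

```text
[ 0.58423126 -0.14572112  0.2195    ] [[319.69965085 309.28592444]]
```

View pics/g4.png

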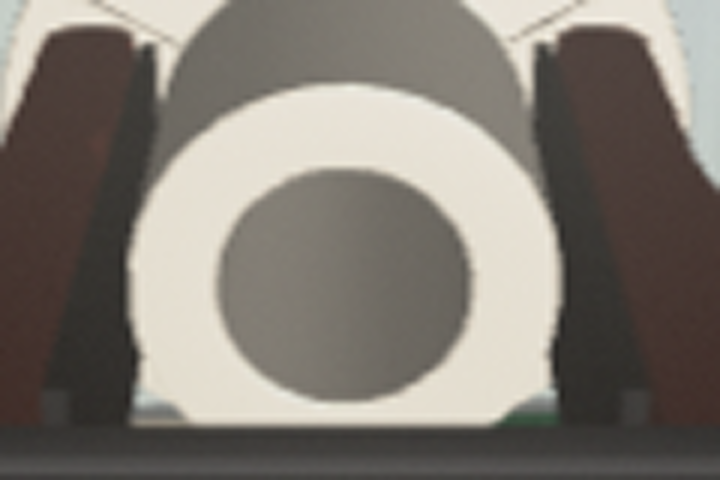

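Call:
drive_tool(
  commands="0 0 0 -0.001 0.0005 0.01 0;0 0 0 -0.001 0.0005 0.01 0;0 0 0 -0.001 0.0005 0.01 0;0 0 0 0 0 0.01 0;0 0 0 0 0 0.008 0;0 0 0 0 0 0 0;0 0 0 0 0 0 0",
)

```text
time: 7.52
tcp_pos: [0.5868, -0.1515, 0.3288]
tcp_rot: [0.707, 0.707, -0.0, -0.001]
ft_force: [0.9, -0.5, 0.9]
gripper_width: 0.0313
```

Run:
```python
from h import *
import pickle
P=[]
for n in ("side","scene","side","scene","wrist"):
    f=robot.grab_frame(n); pickle.dump(f,open(f"y_{n}.pkl","wb"));s=robot.sense();P.append(s["tcp_pos"])
    if n=="wrist": print(proj(f,s["tcp_pos"]+[0,0,-.158]));crop(f,(220,130,420,330),"pics/i_wrist.png",3)
    else:
        p=proj(f,[.586,-.149,.11])[0].astype(int); print(p); crop(f,(p[0]-40,p[1]-30,p[0]+40,p[1]+30),f"pics/i_{n}.png",10)
print(np.array(P),s["ft_force"])
```

```text
[367 244]
[381 240]
[367 244]
[381 240]
[[317.55479903 308.65539359]]
[[ 0.58709385 -0.15151268  0.32948768]
 [ 0.58723733 -0.15156108  0.32996179]
 [ 0.58724429 -0.15156427  0.33017058]
 [ 0.58724688 -0.15153242  0.33023698]
 [ 0.58722601 -0.15154856  0.33025095]] [-0.44364288  0.59454322 -0.11283823]
```

View pics/i_scene.png

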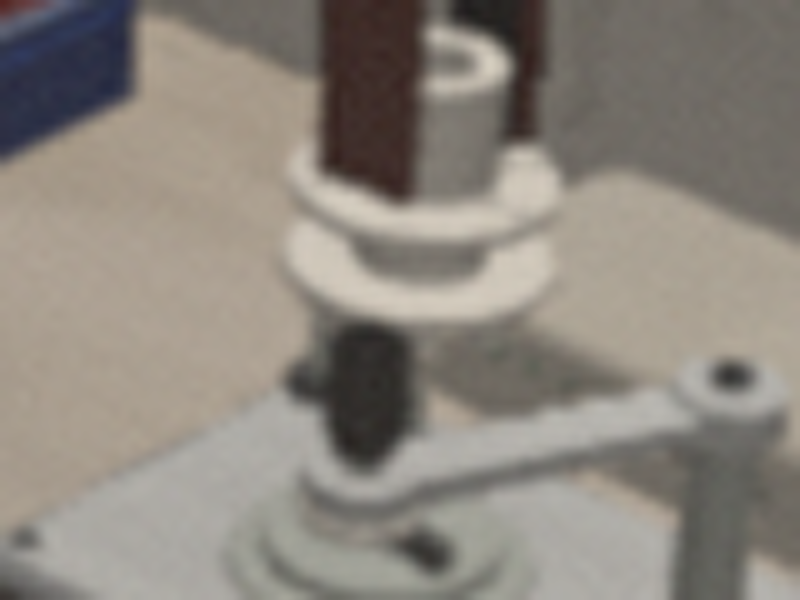

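View pics/i_side.png

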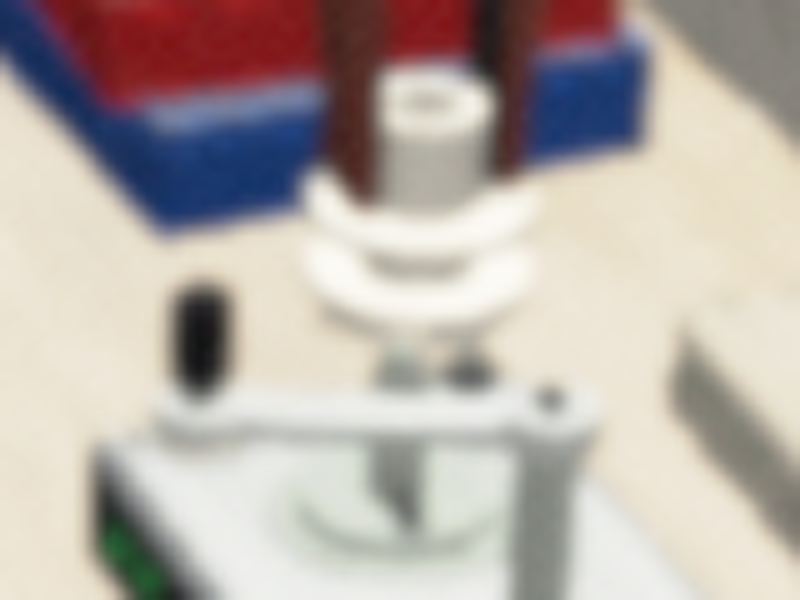

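View pics/i_wrist.png

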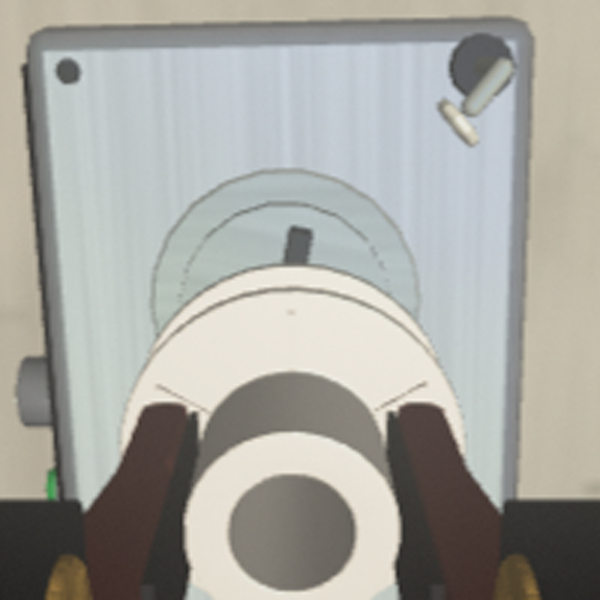

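Run:
```python
from h import *
import pickle
f=pickle.load(open("y_wrist.pkl","rb"));g=pickle.load(open("y_side.pkl","rb"))
print(-cv2.Rodrigues(f["rvec"])[0].T@f["tvec"])
be=atz(f,(220+299.5/3,130+228/3),.059); print("bar end",be,"spindle",be+[-.0038,-.0217,0])
print("bore",atz(f,(220+292/3,130+532.5/3),.1723))
for P in ([.5857,-.149,.098],[.5857,-.149,.06],[.5867,-.149,.098],[.5857,-.148,.098],[.5857,-.149,.1723],[.5857,-.149,.144],[.5872,-.1515,.1723]):
    print(P,((proj(g,P)[0]-[327,214])*10).round(1))
crop(g,(347,230,397,260),"pics/i5.png",16)
```

```text
[ 0.58684169 -0.08235084  0.30901171]
bar end [ 0.58918569 -0.12609582  0.059     ] spindle [ 0.58538569 -0.14779582  0.059     ]
bore [ 0.58712922 -0.15097224  0.1723    ]
[0.5857, -0.149, 0.098] [397.6 339.9]
[0.5857, -0.149, 0.06] [391.5 461.3]
[0.5867, -0.149, 0.098] [401.1 339.3]
[0.5857, -0.148, 0.098] [396.2 338.1]
[0.5857, -0.149, 0.1723] [410.2  92. ]
[0.5857, -0.149, 0.144] [405.3 188.1]
[0.5872, -0.1515, 0.1723] [419.3  95.2]
```

View pics/i5.png

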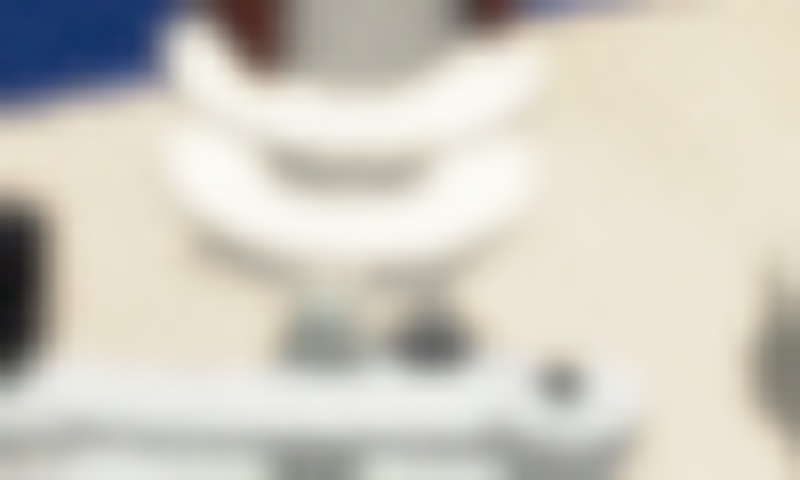

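Call:
drive_tool(
  commands="0 0 0 0.0015 -0.001 0 0;0 0 0 0.0013 -0.001 0 0;0 0 0 0 0 0.006 0;0 0 0 0 0 0.006 0;0 0 0 0 0 0.005 0;0 0 0 0 0 0.004 0;0 0 0 0 0 0.004 0;0 0 0 0 0 0 0",
)

```text
time: 8.43
tcp_pos: [0.5849, -0.1486, 0.3036]
tcp_rot: [0.707, 0.707, -0.0, -0.0]
ft_force: [-0.3, 0.1, -1.9]
gripper_width: 0.0313
```

Run:
```python
from h import *
f=robot.grab_frame("wrist");f=robot.grab_frame("wrist");s=robot.sense()
print(s["tcp_pos"],s["tcp_rot"],s["ft_force"],s["wrist_torque"])
crop(f,(220,130,420,330),"pics/j_wrist.png",3)
```

```text
[ 0.58503783 -0.14869033  0.30439853] [ 7.07113920e-01  7.07099608e-01 -1.17439617e-04 -1.86366127e-04] [-0.49770525  0.10680636 -0.30136591] [-0.00466739  0.0083903   0.01315754]
```

View pics/j_wrist.png

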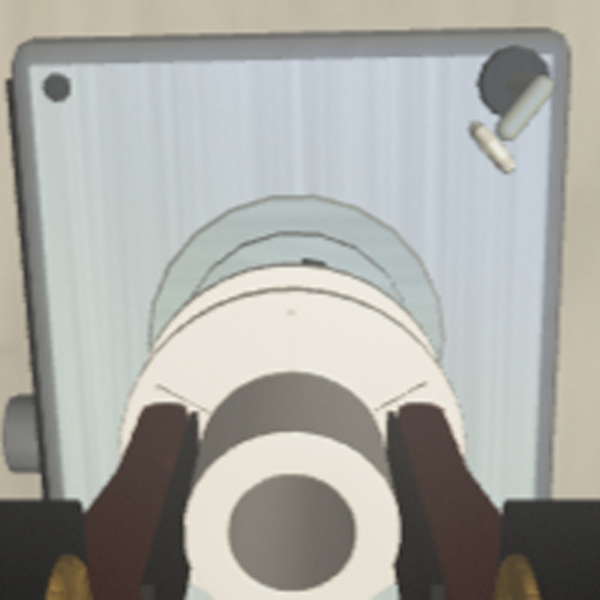

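Call:
drive_tool(
  commands="0 0 0 0 0 0.006 0;0 0 0 0 0 0.006 0;0 0 0 0 0 0.006 0;0 0 0 0 0 0.005 0;0 0 0 0 0 0.002 0;0 0 0 0 0 0 0;0 0 0 0 0 0 0;0 0 0 0 0 0 0",
)

```text
time: 9.2
tcp_pos: [0.585, -0.1488, 0.2798]
tcp_rot: [0.707, 0.707, -0.0, -0.0]
ft_force: [1.0, 0.4, -1.5]
gripper_width: 0.0311
```

```bash
cat > s.py <<'E'
from bench import robot
s=robot.sense()
print(s["time"],s["tcp_pos"].round(5),s["tcp_rot"].round(4),"F",s["ft_force"].round(2),"T",s["wrist_torque"].round(3),s["gripper_width"].round(4),s["qpos"][6].round(3))
E
python3 s.py
```

```text
Traceback (most recent call last):
  File "s.py", line 3, in <module>
    print(s["time"],s["tcp_pos"].round(5),s["tcp_rot"].round(4),"F",s["ft_force"].round(2),"T",s["wrist_torque"].round(3),s["gripper_width"].round(4),s["qpos"][6].round(3))
                                                                                                                          ^^^^^^^^^^^^^^^^^^^^^^^^
AttributeError: 'float' object has no attribute 'round'
```

Call:
drive_tool(
  commands="0 0 0 0 0 0.001 0;0 0 0 0 0 0.001 0;0 0 0 0 0 0 0;0 0 0 0 0 0 0",
)

```text
time: 9.53
tcp_pos: [0.585, -0.1487, 0.2777]
tcp_rot: [0.707, 0.707, -0.0, -0.0]
ft_force: [0.0, 0.3, -0.6]
gripper_width: 0.0317
```

```bash
sed -i 's/s\["gripper_width"\].round(4)/round(s["gripper_width"],4)/' s.py; python3 s.py
```

```text
9.5333 [ 0.58497 -0.14875  0.27765] [ 0.7072  0.7071 -0.     -0.    ] F [ 0.01  0.29 -0.56] T [-0.025  0.013 -0.024] 0.0317 0.163
```

Call:
drive_tool(
  commands="0 0 0 0 0 0.001 0;0 0 0 0 0 0 0;0 0 0 0 0 0 0",
)

```text
time: 9.78
tcp_pos: [0.585, -0.1487, 0.2766]
tcp_rot: [0.707, 0.707, 0.0, -0.0]
ft_force: [-0.3, 0.3, -0.3]
gripper_width: 0.0319
```

```bash
python3 s.py
```

```text
9.7833 [ 0.58501 -0.1487   0.27665] [ 0.7071  0.7071  0.     -0.    ] F [-0.29  0.34 -0.32] T [0.064 0.017 0.032] 0.0319 0.163
```

Call:
drive_tool(
  commands="0 0 0 0 0 0.0005 0;0 0 0 0 0 0 0;0 0 0 0 0 0 0",
)

```text
time: 10.03
tcp_pos: [0.585, -0.1487, 0.2765]
tcp_rot: [0.707, 0.707, 0.0, 0.0]
ft_force: [-1.6, 1.3, 4.6]
gripper_width: 0.0312
```

Call:
drive_tool(
  commands="0 0 0 0 0 0.0005 0;0 0 0 0 0 0 0;0 0 0 0 0 0 0",
)

```text
time: 10.28
tcp_pos: [0.5851, -0.1487, 0.2765]
tcp_rot: [0.707, 0.707, 0.0, 0.0]
ft_force: [-2.5, 0.8, 7.7]
gripper_width: 0.0312
```

Call:
drive_tool(
  commands="0 0 0 0 0 0.0005 0;0 0 0 0 0 0 0;0 0 0 0 0 0 0",
)

```text
time: 10.53
tcp_pos: [0.5851, -0.1487, 0.2765]
tcp_rot: [0.707, 0.707, 0.0, 0.0]
ft_force: [-3.1, 0.5, 12.9]
gripper_width: 0.031
```

Call:
drive_tool(
  commands="0 0 0 0 0 -0.0007 0;0 0 2 0 0 0 0;0 0 2 0 0 0 0;0 0 2 0 0 0 0;0 0 0 0 0 0 0;0 0 0 0 0 0 0",
)

```text
time: 11.03
tcp_pos: [0.5855, -0.1488, 0.2766]
tcp_rot: [0.743, 0.669, 0.001, 0.001]
ft_force: [-1.0, -0.4, 6.4]
gripper_width: 0.0313
```

```bash
python3 s.py
```

```text
11.0333 [ 0.5855  -0.14882  0.27658] [7.432e-01 6.691e-01 5.000e-04 7.000e-04] F [-0.99 -0.4   6.41] T [-0.011  0.232  0.004] 0.0313 0.074
```

Call:
drive_tool(
  commands="0 0 2 0 0 0 0;0 0 2 0 0 0 0;0 0 0 0 0 0 0;0 0 0 0 0 0 0",
)

```text
time: 11.37
tcp_pos: [0.5856, -0.1488, 0.2766]
tcp_rot: [0.766, 0.643, 0.001, 0.001]
ft_force: [-0.8, -0.1, 5.3]
gripper_width: 0.0314
```

```bash
python3 s.py
```

```text
11.3667 [ 0.5856  -0.14882  0.27661] [7.660e-01 6.429e-01 7.000e-04 8.000e-04] F [-0.76 -0.1   5.35] T [ 0.004  0.074 -0.001] 0.0314 0.015
```

Call:
drive_tool(
  commands="0 0 2 0 0 0 0;0 0 2 0 0 0 0;0 0 2 0 0 0 0;0 0 0 0 0 0 0",
)

```text
time: 11.7
tcp_pos: [0.5856, -0.1488, 0.2766]
tcp_rot: [0.799, 0.601, 0.001, 0.001]
ft_force: [-0.4, 0.1, 5.3]
gripper_width: 0.0314
```

Call:
drive_tool(
  commands="0 0 2 0 0 0 0;0 0 2 0 0 0 0;0 0 2 0 0 0 0;0 0 0 0 0 0 0",
)

```text
time: 12.03
tcp_pos: [0.5856, -0.1488, 0.2766]
tcp_rot: [0.829, 0.559, 0.001, 0.001]
ft_force: [0.3, -0.6, 5.5]
gripper_width: 0.0317
```

Call:
drive_tool(
  commands="0 0 2 0 0 0 0;0 0 2 0 0 0 0;0 0 2 0 0 0 0;0 0 0 0 0 0 0",
)

```text
time: 12.37
tcp_pos: [0.5856, -0.1488, 0.2766]
tcp_rot: [0.857, 0.514, 0.001, 0.001]
ft_force: [-0.3, -0.5, 4.9]
gripper_width: 0.0312
```

Call:
drive_tool(
  commands="0 0 2 0 0 0 0;0 0 2 0 0 0 0;0 0 2 0 0 0 0;0 0 0 0 0 0 0",
)

```text
time: 12.7
tcp_pos: [0.5856, -0.1488, 0.2766]
tcp_rot: [0.883, 0.469, 0.001, 0.001]
ft_force: [-0.6, 0.3, 4.9]
gripper_width: 0.0313
```

Call:
drive_tool(
  commands="0 0 2 0 0 0 0;0 0 2 0 0 0 0;0 0 0 0 0 0 0;0 0 0 0 0 0 0",
)

```text
time: 13.03
tcp_pos: [0.5857, -0.1488, 0.2766]
tcp_rot: [0.899, 0.438, 0.001, 0.001]
ft_force: [-0.5, -0.3, 5.6]
gripper_width: 0.0311
```

Call:
drive_tool(
  commands="0 0 2 0 0 0 0;0 0 2 0 0 0 0;0 0 0 0 0 0 0;0 0 0 0 0 0 0",
)

```text
time: 13.37
tcp_pos: [0.5857, -0.1488, 0.2766]
tcp_rot: [0.913, 0.407, 0.001, 0.001]
ft_force: [-0.5, -0.4, 5.4]
gripper_width: 0.0315
```

Call:
drive_tool(
  commands="0 0 2 0 0 0 0;0 0 2 0 0 0 0;0 0 0 0 0 0 0;0 0 0 0 0 0 0",
)

```text
time: 13.7
tcp_pos: [0.5856, -0.1488, 0.2766]
tcp_rot: [0.927, 0.375, 0.001, 0.001]
ft_force: [0.1, 0.3, 4.9]
gripper_width: 0.0317
```

Call:
drive_tool(
  commands="0 0 2 0 0 0 0;0 0 2 0 0 0 0;0 0 2 0 0 0 0;0 0 0 0 0 0 0",
)

```text
time: 14.03
tcp_pos: [0.5856, -0.1488, 0.2766]
tcp_rot: [0.946, 0.325, 0.001, 0.001]
ft_force: [0.2, 0.1, 5.3]
gripper_width: 0.0313
```

Call:
drive_tool(
  commands="0 0 2 0 0 0 0;0 0 2 0 0 0 0;0 0 2 0 0 0 0;0 0 0 0 0 0 0",
)

```text
time: 14.37
tcp_pos: [0.5856, -0.1488, 0.2765]
tcp_rot: [0.961, 0.275, 0.001, 0.001]
ft_force: [-1.0, 0.1, 5.1]
gripper_width: 0.0314
```

Call:
drive_tool(
  commands="0 0 2 0 0 0 0;0 0 2 0 0 0 0;0 0 2 0 0 0 0;0 0 0 0 0 0 0",
)

```text
time: 14.7
tcp_pos: [0.5855, -0.1488, 0.2763]
tcp_rot: [0.974, 0.225, 0.001, 0.0]
ft_force: [0.8, -0.2, 4.9]
gripper_width: 0.0311
```

Call:
drive_tool(
  commands="0 0 2 0 0 0 0;0 0 2 0 0 0 0;0 0 0 0 0 0 0;0 0 0 0 0 0 0",
)

```text
time: 15.03
tcp_pos: [0.5852, -0.1487, 0.2757]
tcp_rot: [0.981, 0.192, 0.0, 0.0]
ft_force: [1.4, 0.4, -0.5]
gripper_width: 0.0312
```

```bash
python3 s.py
```

```text
15.0333 [ 0.58523 -0.14865  0.27568] [9.814e-01 1.918e-01 3.000e-04 2.000e-04] F [ 1.38  0.36 -0.45] T [-0.086 -0.341 -0.015] 0.0312 -0.837
```

Call:
drive_tool(
  commands="0 0 1.5 0 0 0.0005 0;0 0 0 0 0 0.001 0;0 0 0 0 0 0.001 0;0 0 0 0 0 0 0;0 0 0 0 0 0 0",
)

```text
time: 15.45
tcp_pos: [0.585, -0.1487, 0.2731]
tcp_rot: [0.984, 0.178, -0.0, 0.0]
ft_force: [2.0, -0.1, -1.9]
gripper_width: 0.0317
```

```bash
python3 s.py
```

```text
15.45 [ 0.58502 -0.14869  0.27312] [ 9.840e-01  1.781e-01 -1.000e-04  0.000e+00] F [ 2.   -0.12 -1.87] T [-0.031 -0.357 -0.062] 0.0317 -0.858
```

Call:
drive_tool(
  commands="0 0 0 0.0004 0.0001 0.001 0;0 0 0 0 0 0.001 0;0 0 0 0 0 0.001 0;0 0 0 0 0 0 0;0 0 0 0 0 0 0",
)

```text
time: 15.87
tcp_pos: [0.5853, -0.1486, 0.2702]
tcp_rot: [0.984, 0.178, -0.0, -0.0]
ft_force: [0.2, -0.3, -1.2]
gripper_width: 0.0313
```

```bash
python3 s.py
```

```text
15.8667 [ 0.58532 -0.1486   0.27017] [ 9.84e-01  1.78e-01 -2.00e-04 -1.00e-04] F [ 0.21 -0.29 -1.24] T [-0.013 -0.084 -0.015] 0.0313 -0.857
```

Call:
drive_tool(
  commands="0 0 0 0 0 0.0006 0;0 0 0 0 0 0 0;0 0 0 0 0 0 0",
)

```text
time: 16.12
tcp_pos: [0.5853, -0.1486, 0.2697]
tcp_rot: [0.984, 0.178, -0.0, -0.0]
ft_force: [0.1, -0.8, -1.3]
gripper_width: 0.0314
```

Call:
drive_tool(
  commands="0 0 0 0 0 0.0005 0;0 0 0 0 0 0 0;0 0 0 0 0 0 0",
)

```text
time: 16.37
tcp_pos: [0.5853, -0.1487, 0.2696]
tcp_rot: [0.984, 0.178, -0.0, -0.0]
ft_force: [-1.7, -0.4, 4.5]
gripper_width: 0.0316
```

```bash
python3 s.py
```

```text
16.3667 [ 0.58533 -0.1487   0.26961] [ 9.841e-01  1.779e-01 -0.000e+00 -1.000e-04] F [-1.67 -0.4   4.5 ] T [0.186 0.469 0.003] 0.0316 -0.857
```

Call:
drive_tool(
  commands="0 0 0 0 0 -0.0005 0;0 0 0 0 0 0 0.6;0 0 0 0 0 0 0.6;0 0 0 0 0 0 0.6;0 0 0 0 0 0 0.6;0 0 0 0 0 0 0.6",
)

```text
time: 16.87
tcp_pos: [0.5854, -0.1487, 0.2697]
tcp_rot: [0.984, 0.178, -0.0, 0.0]
ft_force: [0.5, -0.5, 0.5]
gripper_width: 0.0527
```

Call:
drive_tool(
  commands="0 0 0 0 0 -0.004 0.6;0 0 0 0 0 -0.008 0.6;0 0 0 0 0 -0.02 0.6;0 0 0 0 0 -0.03 0.6;0 0 0 0 0 -0.03 0.6;0 0 0 0 0 -0.02 0.6;0 0 0 0 0 0 0.6;0 0 0 0 0 0 0.6",
)

```text
time: 17.53
tcp_pos: [0.5856, -0.1488, 0.3835]
tcp_rot: [0.984, 0.178, 0.002, 0.0]
ft_force: [-1.0, 0.6, -0.3]
gripper_width: 0.0523
```

```bash
python3 - <<'E'
from h import *
import pickle
for n in ("wrist","scene","side"):
    f=robot.grab_frame(n); pickle.dump(f,open(f"z_{n}.pkl","wb"))
    if n=="wrist": cv2.imwrite("pics/k_wrist.png",f["img"][:,:,::-1])
    else:
        p=proj(f,[.586,-.149,.08])[0].astype(int); crop(f,(p[0]-50,p[1]-45,p[0]+50,p[1]+45),f"pics/k_{n}.png",6.5)
E
python3 s.py
```

```text
17.6833 [ 0.58495 -0.1484   0.38063] [ 9.84e-01  1.78e-01 -1.00e-03 -4.00e-04] F [-0.64 -0.16  0.27] T [-0.005  0.117  0.026] 0.0528 -0.91
```

View pics/k_wrist.png

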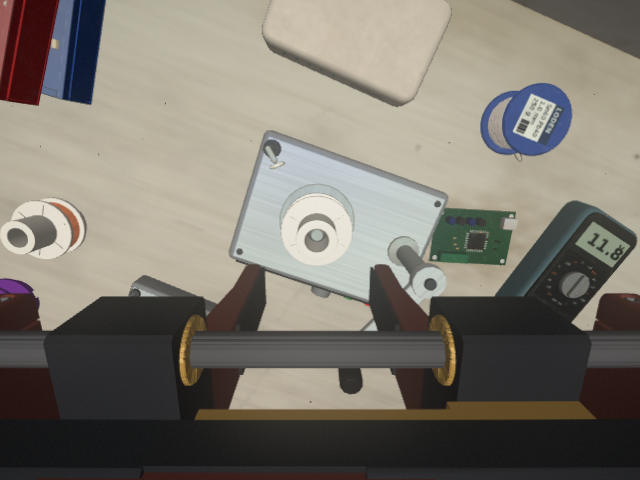

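View pics/k_side.png

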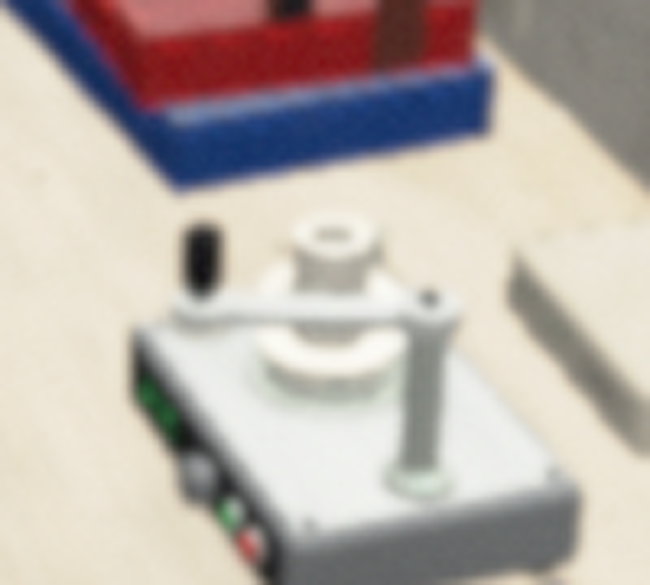

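Call:
drive_tool(
  commands="0 0 0 -0.031 0.0076 0 0.6;0 0 0 -0.031 0.0076 0 0.6;0 0 0 -0.031 0.0075 0 0.6;0 0 -7 0 0 0 0.6;0 0 -7 0 0 0 0.6;0 0 -7 0 0 0 0.6;0 0 -7 0 0 0 0.6;0 0 -7 0 0 0 0.6;0 0 -7 0 0 0 0.6;0 0 -7 0 0 0 0.6;0 0 -7 0 0 0 0.6;0 0 -7 0 0 0 0.6",
)

```text
time: 18.68
tcp_pos: [0.5059, -0.2023, 0.3803]
tcp_rot: [0.744, 0.668, -0.001, -0.001]
ft_force: [-0.7, 0.7, -0.2]
gripper_width: 0.0524
```

Call:
drive_tool(
  commands="0 0 -7 0 0 0 0.6;0 0 -7 0 0 0 0.6;0 0 -7 0 0 0 0.6;0 0 -7 0 0 0 0.6;0 0 -7 0 0 0 0.6;0 0 -7 0 0 0 0.6;0 0 -7 0 0 0 0.6;0 0 -7 0 0 0 0.6;0 0 -7 0 0 0 0.6;0 0 -7 0 0 0 0.6;0 0 -3.4 0 0 0 0.6;0 0 0 0 0 0 0.6",
)

```text
time: 19.68
tcp_pos: [0.5059, -0.2025, 0.3804]
tcp_rot: [0.199, 0.98, 0.0, -0.001]
ft_force: [0.4, 0.7, 0.2]
gripper_width: 0.0526
```

```bash
python3 - <<'E'
from h import *
import pickle
robot.grab_frame("wrist");robot.grab_frame("wrist");f=robot.grab_frame("wrist"); pickle.dump(f,open(f"k2.pkl","wb"))
cv2.imwrite("pics/l_wrist.png",f["img"][:,:,::-1])
crop(f,(220,180,420,330),"pics/l2.png",4)
s=robot.sense(); q=s["tcp_rot"]; print("tool y dir",np.degrees(np.arctan2(q[1]**2-q[0]**2,2*q[0]*q[1])))
print(proj(f,s["tcp_pos"]+[0,0,-(s["tcp_pos"][2]-.1575)]))
E
python3 s.py
```

```text
tool y dir 66.76982987903975
[[316.94997734 261.18664482]]
19.8333 [ 0.50605 -0.20247  0.38097] [ 2.013e-01  9.795e-01  1.000e-04 -8.000e-04] F [ 0.79 -0.94  0.78] T [ 0.038 -0.046 -0.018] 0.0527 1.426
```

View pics/l_wrist.png

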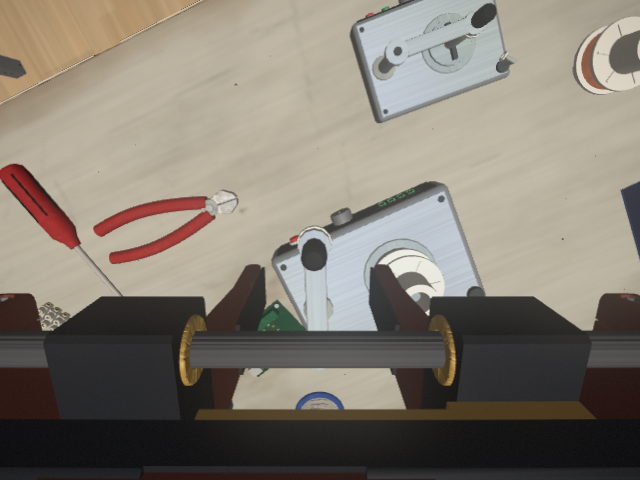

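View pics/l2.png

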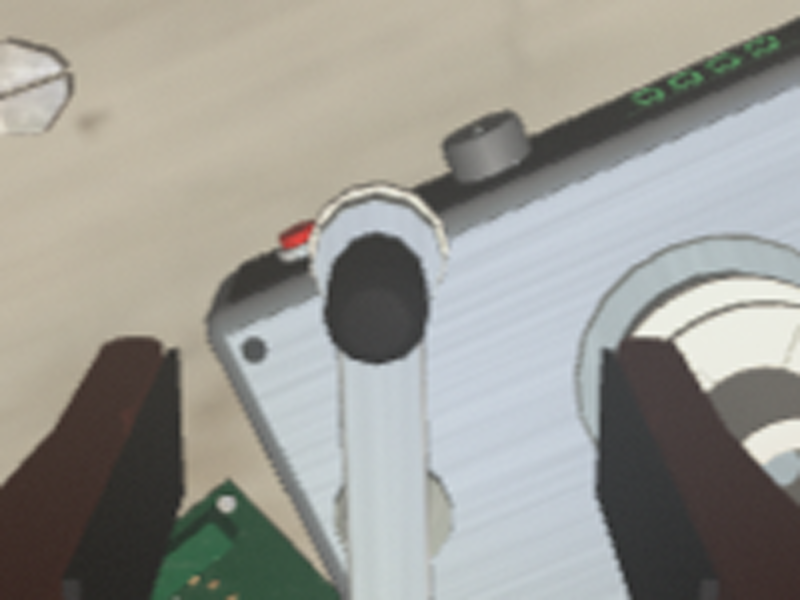

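Call:
drive_tool(
  commands="0 0 0 0 -0.0008 0.015 0.6;0 0 0 0 -0.0007 0.02 0.6;0 0 0 0 0 0.015 0.6;0 0 0 0 0 0.01 0.6;0 0 0 0 0 0.005 0.6;0 0 0 0 0 0 0.6;0 0 0 0 0 0 0.27;0 0 0 0 0 0 0.27;0 0 0 0 0 0 0.27;0 0 0 0 0 0 0.27;0 0 0 0 0 0 0.27",
)

```text
time: 20.75
tcp_pos: [0.5058, -0.2039, 0.3173]
tcp_rot: [0.2, 0.98, -0.0, 0.0]
ft_force: [0.2, -0.3, 0.1]
gripper_width: 0.0249
```

```bash
python3 - <<'E'
from h import *
f=robot.grab_frame("wrist")
crop(f,(220,180,420,330),"pics/m.png",4)
E
python3 s.py
```

```text
20.8 [ 0.50576 -0.20387  0.31714] [ 2.002e-01  9.797e-01 -0.000e+00  3.000e-04] F [-0.2   0.18 -0.36] T [ 0.058 -0.087 -0.001] 0.0242 1.427
```

View pics/m.png

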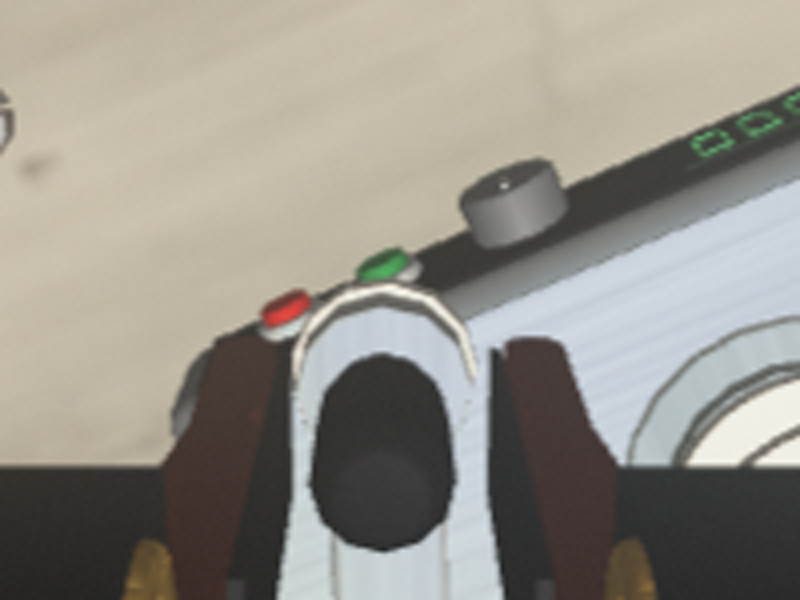

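Call:
drive_tool(
  commands="0 0 2 -0.0001 0.0031 0 0.27;0 0 4 -0.0002 0.0061 0 0.27;0 0 4 -0.0002 0.0061 0 0.27;0 0 4 -0.0002 0.0061 0 0.27;0 0 2 -0.0001 0.0031 0 0.27;0 0 0 0 0 0 0.27;0 0 0 0 0 0 0.27",
)

```text
time: 21.38
tcp_pos: [0.5184, -0.1828, 0.3168]
tcp_rot: [0.334, 0.943, 0.0, 0.0]
ft_force: [0.0, -0.7, -0.9]
gripper_width: 0.0238
```

```bash
cat > arc.py <<'E'
from h import *
s=robot.sense(); q=s["tcp_rot"]; p=s["tcp_pos"][:2]-[.587,-.2367]
print("tooly",np.degrees(np.arctan2(q[1]**2-q[0]**2,2*q[0]*q[1])),"R",np.hypot(*p),"ang-91.05",np.degrees(np.arctan2(p[1],p[0]))-91.05)
E
python3 arc.py; python3 s.py
```

```text
tooly 50.99155451669269 R 0.08720409727287674 ang-91.05 50.80590998754222
21.3833 [ 0.51842 -0.18284  0.31684] [3.339e-01 9.426e-01 0.000e+00 1.000e-04] F [ 0.02 -0.71 -0.9 ] T [ 0.038 -0.044  0.018] 0.0238 1.131
```

Call:
drive_tool(
  commands="0 0 2 -0.0001 0.0031 0 0.27;0 0 4 -0.0002 0.0061 0 0.27;0 0 4 -0.0002 0.0061 0 0.27;0 0 4 -0.0002 0.0061 0 0.27;0 0 4 -0.0002 0.0061 0 0.27;0 0 4 -0.0002 0.0061 0 0.27;0 0 4 -0.0002 0.0061 0 0.27;0 0 4 -0.0002 0.0061 0 0.27;0 0 4 -0.0002 0.0061 0 0.27;0 0 2 -0.0001 0.0031 0 0.27;0 0 0 0 0 0 0.27;0 0 0 0 0 0 0.27",
)

```text
time: 22.38
tcp_pos: [0.5637, -0.1538, 0.3167]
tcp_rot: [0.609, 0.793, -0.0, 0.0]
ft_force: [-0.7, 0.3, 0.3]
gripper_width: 0.0241
```

```bash
python3 arc.py; python3 s.py;  python3 - <<'E'
from h import *
f=robot.grab_frame("wrist")
crop(f,(220,180,420,330),"pics/n.png",4)
E
```

```text
tooly 15.003534069652115 R 0.08612501052178467 ang-91.05 14.643522627582954
22.3833 [ 0.5637  -0.15379  0.31675] [ 6.087e-01  7.934e-01 -0.000e+00  1.000e-04] F [-0.68  0.28  0.33] T [-0.006 -0.011  0.057] 0.0241 0.504
```

View pics/n.png

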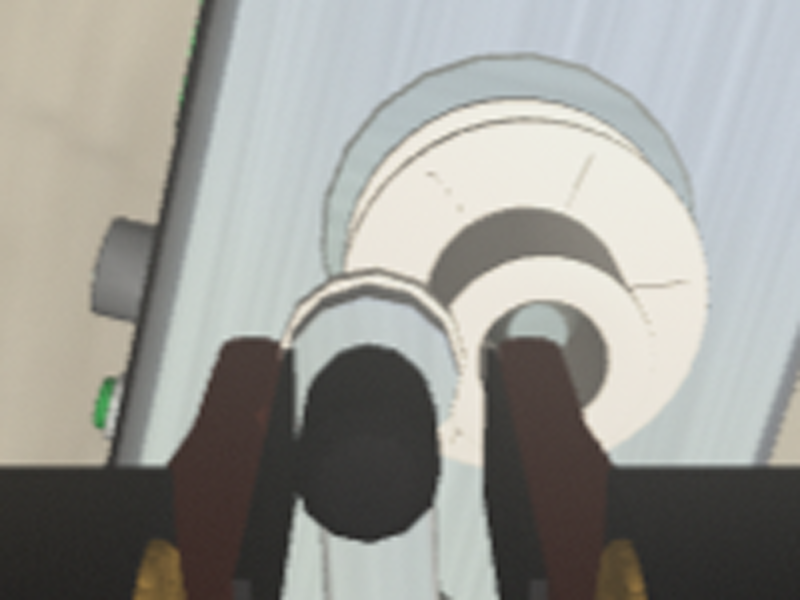

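Call:
drive_tool(
  commands="0 0 3 0 0.0046 0 0.27;0 0 3 0 0.0046 0 0.27;0 0 3 0 0.0046 0 0.27;0 0 3 0 0.0046 0 0.27;0 0 0 0 0 0 0.27;0 0 0 0 0 0 0.27",
)

```text
time: 22.93
tcp_pos: [0.5817, -0.1504, 0.3168]
tcp_rot: [0.688, 0.726, 0.0, 0.0]
ft_force: [-1.2, 1.0, -0.4]
gripper_width: 0.0242
```

```bash
python3 arc.py; python3 s.py
```

```text
tooly 3.021818207463445 R 0.0864211486590351 ang-91.05 2.471772654728227
22.9333 [ 0.58169 -0.15044  0.31678] [6.882e-01 7.255e-01 0.000e+00 1.000e-04] F [-1.19  0.98 -0.36] T [ 0.022 -0.052  0.022] 0.0242 0.312
```

Call:
drive_tool(
  commands="0 0 1.5 0 0.0022 0 0.27;0 0 1.5 0 0.002 0 0.27;0 0 0 0 0.001 0 0.27;0 0 0 0 0 0 0.27;0 0 0 0 0 0 0.27",
)

```text
time: 23.35
tcp_pos: [0.5871, -0.15, 0.3168]
tcp_rot: [0.708, 0.707, 0.0, 0.0]
ft_force: [-0.2, 0.1, -0.3]
gripper_width: 0.0238
```

```bash
python3 arc.py; python3 s.py
```

```text
tooly -0.07207819307365007 R 0.08665383744865103 ang-91.05 -1.1263498736779667
23.35 [ 0.58712 -0.15005  0.31679] [7.076e-01 7.067e-01 1.000e-04 1.000e-04] F [-0.16  0.1  -0.3 ] T [-0.039  0.038  0.008] 0.0238 0.263
```

Call:
drive_tool(
  commands="0 0 0 0 0.001 0 0.27;0 0 0 0 0.0005 0 0.27;0 0 0 0 0 0 0.27;0 0 0 0 0 0 0.27",
)

```text
time: 23.68
tcp_pos: [0.5886, -0.1499, 0.3167]
tcp_rot: [0.708, 0.707, 0.0, -0.0]
ft_force: [-1.7, -0.4, 0.4]
gripper_width: 0.0237
```

Call:
drive_tool(
  commands="0 0 0 0 0.0005 0 0.27;0 0 0 0 0 0 0.27;0 0 0 0 0 0 0.27",
)

```text
time: 23.93
tcp_pos: [0.5891, -0.15, 0.3167]
tcp_rot: [0.708, 0.707, 0.0, -0.0]
ft_force: [0.4, 0.6, 0.8]
gripper_width: 0.024
```

Call:
drive_tool(
  commands="0 0 0 0 0.0005 0 0.27;0 0 0 0 0 0 0.27;0 0 0 0 0 0 0.27",
)

```text
time: 24.18
tcp_pos: [0.5893, -0.1501, 0.3167]
tcp_rot: [0.708, 0.706, -0.0, -0.0]
ft_force: [-3.0, 0.1, 0.6]
gripper_width: 0.0238
```

Call:
drive_tool(
  commands="0 0 0 0 0.0005 0 0.27;0 0 0 0 0 0 0.27;0 0 0 0 0 0 0.27",
)

```text
time: 24.43
tcp_pos: [0.5896, -0.1501, 0.3166]
tcp_rot: [0.708, 0.706, -0.0, -0.001]
ft_force: [-5.4, 1.7, 3.1]
gripper_width: 0.0237
```

Call:
drive_tool(
  commands="0 0 0 0 0.0005 0 0.27;0 0 0 0 0 0 0.27;0 0 0 0 0 0 0.27",
)

```text
time: 24.68
tcp_pos: [0.5898, -0.1501, 0.3166]
tcp_rot: [0.708, 0.706, -0.001, -0.001]
ft_force: [-6.8, 1.6, 3.7]
gripper_width: 0.0236
```

```bash
python3 arc.py; python3 s.py;  python3 - <<'E'
from h import *
f=robot.grab_frame("wrist")
crop(f,(220,180,420,330),"pics/o.png",4)
E
```

```text
tooly -0.11620364491898831 R 0.08663263236183869 ang-91.05 -2.90007203710897
24.6833 [ 0.5898  -0.15011  0.31658] [ 7.078e-01  7.064e-01 -7.000e-04 -1.000e-03] F [-6.85  1.6   3.7 ] T [ 0.32   1.461 -0.02 ] 0.0236 0.262
```

View pics/o.png

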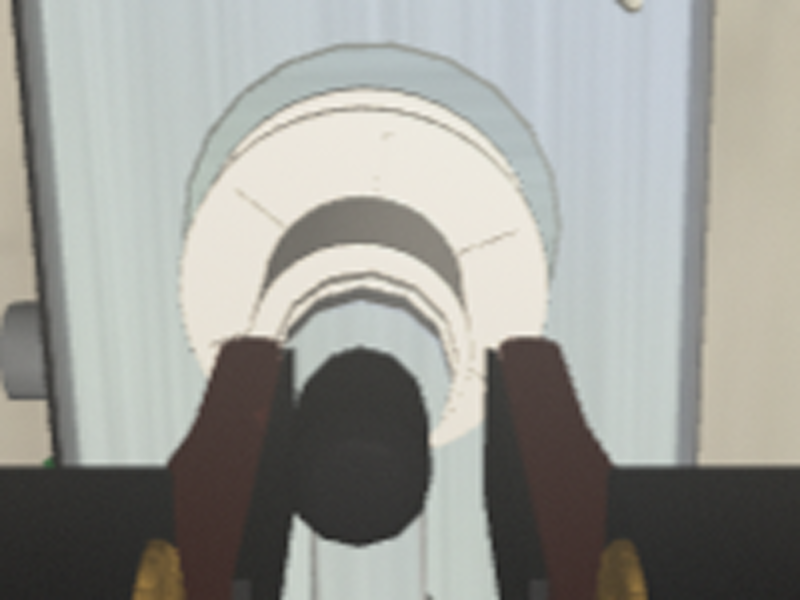

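Call:
drive_tool(
  commands="0 0 0 0 -0.0015 0 0.27;0 0 0 0 -0.0015 0 0.27;0 0 0 0 0 0 0.4;0 0 0 0 0 0 0.4;0 0 0 0 0 -0.01 0.4;0 0 0 0 0 -0.02 0.4;0 0 0 0 0 -0.03 0.4;0 0 0 0 0 -0.03 0.4;0 0 0 -0.02 0 -0.02 0.4;0 0 0 -0.03 0 0 0.4;0 0 0 -0.03 0 0 0.4;0 0 0 0 0 0 0.4",
)

```text
time: 25.73
tcp_pos: [0.586, -0.2369, 0.4287]
tcp_rot: [0.711, 0.704, -0.001, 0.003]
ft_force: [-1.3, -0.3, 0.2]
gripper_width: 0.0346
```

```bash
python3 - <<'E'
from h import *
import pickle
robot.grab_frame("wrist");robot.grab_frame("wrist")
for n in ("wrist","scene","side"):
    f=robot.grab_frame(n); pickle.dump(f,open(f"q_{n}.pkl","wb"))
    if n=="wrist": cv2.imwrite("pics/q_wrist.png",f["img"][:,:,::-1])
    else:
        p=proj(f,[.586,-.149,.08])[0].astype(int); crop(f,(p[0]-50,p[1]-45,p[0]+50,p[1]+45),f"pics/q_{n}.png",6.5)
E
python3 s.py
```

```text
25.9833 [ 0.5878  -0.2287   0.42688] [ 7.071e-01  7.071e-01  4.000e-04 -2.000e-04] F [ 1.25 -0.68 -0.45] T [ 0.053  0.048 -0.022] 0.0349 0.376
```

View pics/q_wrist.png

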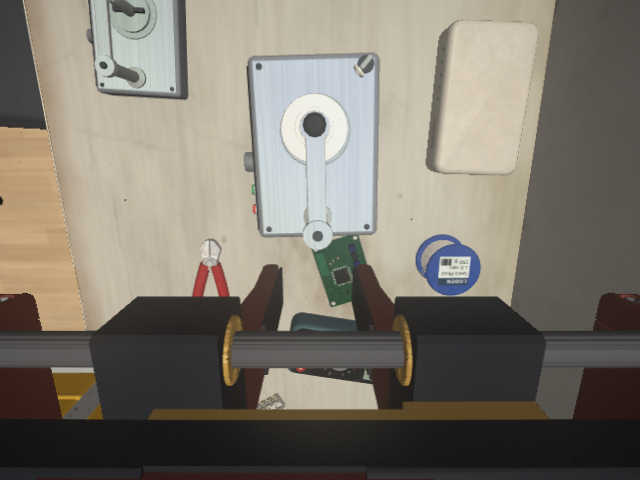

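View pics/q_side.png

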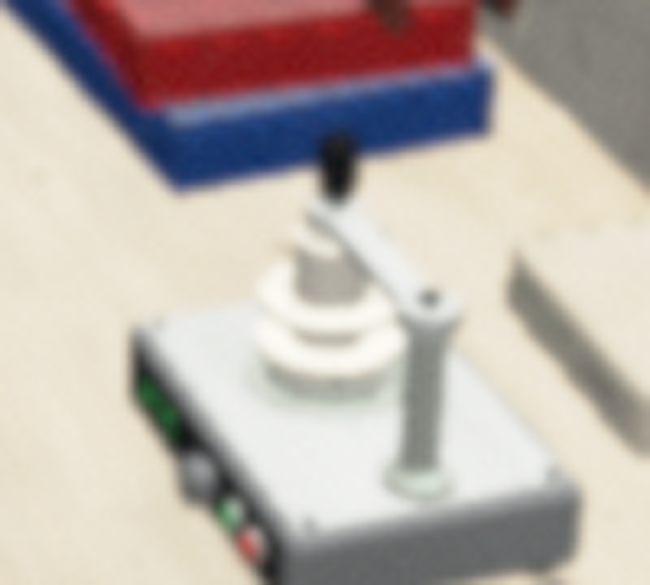

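View pics/q_scene.png

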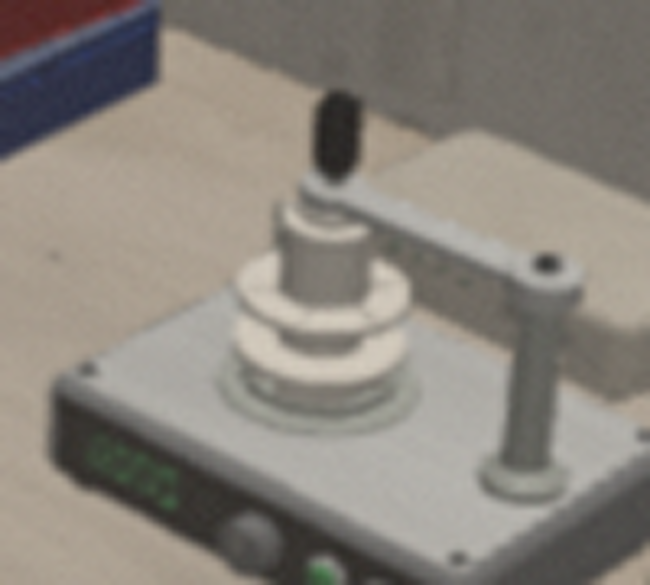

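Run:
```python
from h import *
import pickle
f=pickle.load(open("q_wrist.pkl","rb"))
crop(f,(270,80,370,260),"pics/q2.png",3.3)
k=atz(f,(314.5,124),.1575);p=atz(f,(318,236),.128);d=k-p
s=[atz(f,q,.044) for q in ((258.7,66),(269,230.5))]; e=s[0]-s[1]
print(k,p,"arm",np.degrees(np.arctan2(d[1],d[0])),"box",np.degrees(np.arctan2(e[1],e[0])))
```

```text
[ 0.5855466  -0.14885144  0.1575    ] [ 0.58771903 -0.23673449  0.128     ] arm 91.41603947025422 box 91.20256805775831
```

View pics/q2.png

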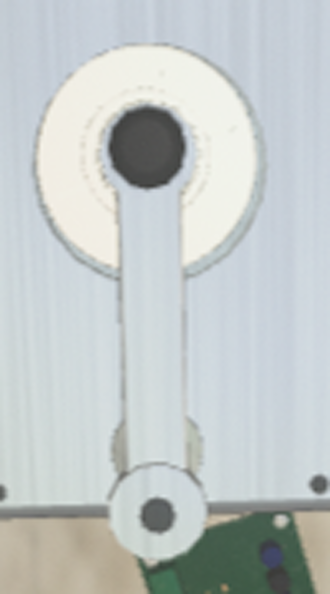

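The keeper reads 0.2° from shut, which is within measurement error. The bobbin is home and the arm is clear of everything.

```bash
python3 -c "
from bench import robot
print(robot.sign_off())"
```

```text
the job is handed in; nothing more can be done
None
```

The empty white bobbin is home on the larger winder, with the keeper arm shut over its top. I handed the job in at about 26 s of the 72 s allowed.

- **Seating:** I turned the bobbin about 68° under roughly 5 N before the slots dropped over the bar. It then sank 7.0 mm from riding height to home, which is the bar's height. The largest force I saw was about 13 N, for a moment during the first touch on the bar, before any turning.
- **Keeper:** I let go of the bobbin, then swung the keeper with the fingers loosely round its knob until it met its stop at about 7 N. In the last wrist picture the arm was about 0.2° off the box's edge direction. The knob was within about 1 mm of the spindle axis.
- **Last pictures:** The bobbin stood upright and flat under the pad, and the gripper was clear. I moved nothing else on purpose. In the earlier pictures the wound coil, cutters, screwdriver and tape looked undisturbed, but I did not measure their positions again at the end.

None of my checks failed. The position measurements disagreed by 1–3 mm here and there, and I corrected for that before lowering the bobbin onto the spindle.

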